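Open a latched calibration-weight case

ROBOT

A 6-joint arm with a two-finger parallel gripper is mounted at the origin on a cart in front of the work surface, level with it; the furniture and walls round the work are solid. World frame = base frame: x ahead of the robot, y to its left, z up, the work surface at z = 0. Lengths are in mm, angles in rad, forces in N, time in s.
With the tool pointing down it reaches from about 400 to 925 mm from the base axis. Payload 12.5 kg.
Tool frame: the origin (TCP) lies on the centre line of the jaws, within the pads' length; the fingertips stand 8 mm ahead of it and the grasp point (between the pads) lies 11 mm behind it; z points along the fingers, x is the direction in which the jaws open and shut, and the axes are right-handed (so a half turn about z gives the same grasp; the last joint's range is limited). The gripper opens to 95 mm and grips with 3 to 60 N. Pads are 20 mm wide; open, the fingers measure 119 mm over their backs; the gripper's body (75 mm by 180 mm) begins 59 mm behind the grasp point.
Start: joints at [1.241, 0.491, 1.559, -0, 1.092, -0.106], TCP at [138.691, 609.435, 222.661] pointing down, gripper open.
Joint ranges: [-3.1, 3.1], [-0.84, 2.19], [0.05, 2.79], [-1.13, 4.28], [0.06, 2.93], [-2.69, 2.69]. Speed limits (rad/s): [2.22, 2.22, 2.79, 3.14, 3.14, 3.14].

INTERFACE

Orientations are given as [roll, pitch, yaw] about the fixed x, y, z axes, in that order (R = Rz(yaw) Ry(pitch) Rx(roll)).
In Python, from cell import env gives the robot as it stands. The module is installed in compiled form; this text tells all that it offers.
- The arm moves only by the tool send_rows, never from a script. Its argument "moves" is a list that holds one entry, the list of rows, each a list of 6 numbers: the shift along the tool's x, y, z as a fraction of full scale, then the turn, a rotation vector about the tool's x, y, z as a fraction of full scale. A call has 1 to 12 rows; each row is the pose to reach, as a shift and turn from the pose commanded when the call began, along the tool's axes at that moment; what a row does not reach only later rows make up. Full scale, the value 1, is 0.3 m for a shift and 90 degrees for a turn. A row lasts 1/12 s, in which the tool goes at most 41.7 mm and 7.16 degrees, less where a joint would pass 70% of its speed; a pose out of reach is approached as far as the arm can. A call with a number of a shift or a turn outside -1 to 1 is refused whole. A call with a gripper value outside its range is refused whole. "grip" is the gripper's target within -1 to 1 (shut at 1, half-way at 0, fully open at -1), set as the call begins (left out, the last holds). The fingers move at their own pace and stop on an object; the grip force is fixed at half the most. Time passes only in rows, so rows that repeat a pose let the fingers close. It gives the time, the measured TCP pose, the force and the opening at its end, in the units of the state.
- env.state(): the state, without advancing time (a new reading comes with each control period).
- env.read_camera(name): name is "scene" or "side" or "wrist"; returns a dict with "image" (480x640x3 uint8, red, green, blue), "mtx" (3x3 intrinsics, pixels), "T" (4x4, takes a point from camera to world coordinates); the wrist camera has in their place "mount" (4x4, takes a point from camera to tool coordinates, whose origin is the TCP and whose axes are the tool frame's). Camera axes: x right, y up, looking along -z (the intrinsics and any distortion apply to the point x, -y, -z); pixel columns grow to the right and rows downward; lengths in mm; the calibration is good to about 2 mm. A picture is of the moment at which its call begins: read the wrist's pose just before it. There is no depth.
- env.job_done(): hands the job in, once; it reports no verdict.
Trained networks look in the newest picture that a camera, given by its name, has taken for a name from the list of things; names that differ only in an ending like _2 or _b are one class to them, and where a whole thing is asked for, a point or a joint stands for the part that bears it (a point fixed in the world has none). Each returns a list of dicts, best first, with "confidence" (0 to 1); they miss things now and then, are a little off and sometimes report something else, mostly with a low value. They report only what shows in the picture. A call takes as long as a camera call.
- env.look_for(camera, thing): "xy" ([column, row] in pixels, amid what is visible of it).
- env.outline_of(camera, thing): "region" (480x640 bool, what is visible of it) and "xy" ([column, row] in pixels, amid what is visible of it).
The state is a dict: "t": time; "joints": joint angles; "qvel": joint speeds; "tau": joint torques, N m; "eef_pos": TCP position; "tcp_rot": TCP orientation; "ft_force": force on the tool from outside, world axes, zero at the start; "moment": the same for the moment, N m; "opening": opening from 0.0 (shut) to 1.0 (fully open).
Only numpy, scipy, OpenCV 4.12 (cv2) and the standard library are available. Lean on these libraries where they do the work, as an engineer would, in place of code of your own. Each camera call takes 0.05 s, during which the arm holds its last target. There are 200 camera calls.

TASK

Open the blue weight case so that the weights inside can be reached: lift the red paddle until you feel it come up solid against its end stop, without forcing it, so that the hidden pawl is fully withdrawn; then let go of it, take the white grip on the lid and gently swing the lid up and back past upright. If the lid does not come freely, do not wrench it: the paddle was not lifted far enough. Leave the weights and everything around the case where they are.

Things in the scene. Friction and masses are not known exactly. Their poses are not given: they have to be found in the camera images.
- case: dark blue weight case, 160 (x) x 220 (y) mm, 94 mm high with the lid shut, fixed to the worktop by steel feet; yaw varies. Origin: centre of its underside; x points to the back (hinge side), z up; the front with the red paddle looks to -x. Inside the front wall a hidden sliding pawl holds the lid shut; once withdrawn it stays withdrawn by friction.
- paddle: red T-shaped latch paddle on the case's front. Origin on its hinge line (along case y) at case (-88, -50, 42) mm. A 20 mm wide, 10 mm thick wing points to -x, level at rest, and ends in a cross bar; free air below and beside. Lifting turns it about +y. The steel housing ends 17 mm in front of the hinge. It falls back when let go. More than 16 N of lift at paddle_grip forces the latch.
- paddle_grip (a point): middle of the cross bar, 60 mm from the hinge: 16 mm thick, 34 mm long (y), domed ends; pinch it end to end from above, it turns freely between the fingers. On lifting: first free play, 0.02 to 0.50 rad, then the pawl drags (about 4 N), then it comes up solid, at an unseen angle from 0.38 to 0.87 rad that differs each time. The pawl lets go only in the last 0.06 rad before that stop.
- lid: dark blue lid, 163 x 224 mm, about 0.3 kg. Origin on its hinge line (along case y) at the back, case (80, 0, 74) mm; axes as the case's when shut. Opens by turning about +y, front up and back, to a stop at 1.75 rad. The stiff hinge holds it where it is left; 1 to 4 N at lid_grip move it. With the pawl engaged it rises only 2 to 3 mm; 20 N then damages the latch.
- lid_grip (a point): middle of the white cross bar that sticks out in front of the lid, left of the paddle seen from the front (case y = +60 mm), 203 mm in front of the lid's hinge line (41 mm in front of the lid's edge) and 10 mm above it when shut (84 mm above the worktop). The bar is 18 mm thick and 34 mm long (along y), flat ends, on an 18 mm stem. Pinch it end to end from above, well into the pads; it can turn between the fingers.
- weight_200g: brass weight with a knob, 29 mm wide, 50 mm high, in a pocket of the foam inside the case. Origin: centre of its foot. Leave.
- weight_100g: brass weight with a knob, 23 mm wide, 39 mm high, in a pocket of the foam inside the case. Origin: centre of its foot. Leave.
- timer: white lab timer lying flat, 62 x 62 x 18 mm; origin centre of underside. Leave.
- tape_roll: roll of blue tape lying flat, 66 mm across, 18 mm high; origin centre of underside. Leave.
- beaker: low glass beaker, 73 x 83 x 98 mm; origin centre of underside. Leave.
- dropper: brown dropper bottle with black teat, 33 mm wide, 94 mm high; origin centre of underside. Leave.
- bottle_blue: white square bottle with blue cap, 69 x 90 x 168 mm; origin centre of underside. Leave.

How it is judged (in metres and radians):
On the way, in this order (a step that is already met when the one before it is completed fails the run):
1. the paddle is lifted (more than 0.25 rad) (angle between paddle's own z axis and vertical above 0.25 rad), for 0.1 s.
2. the lid is off its seat (more than 0.15 rad open) (angle between lid's own z axis and vertical above 0.15 rad), for 0.1 s.
At the end, for the whole second after the job is handed in: the lid stands open by more than 1.5 rad (its stop is at 1.75 rad; upright is 1.57) and is at rest; both weights are still in their pockets (within 15 mm) (angle between lid's own z axis and vertical above 1.5 rad and angular speed of lid below 0.1 rad/s and distance of each of weight_200g, weight_100g from where it was at the start of the episode below 0.015 m); the robot touches nothing.
It fails at once if a thing beside the case is moved more than 30 mm (distance of any of timer, tape_roll, beaker, dropper, bottle_blue from where it was at the start of the episode above 0.03 m).
It fails at once if a weight in the case is moved more than 15 mm (distance of any of weight_200g, weight_100g from where it was at the start of the episode above 0.015 m).
It fails at once if the paddle is forced: its tail presses the latch linkage with more than 40 N (about 16 N of lift at paddle_grip) (contact force between paddle and case above 40 N).
It fails at once if the lid is wrenched against the engaged pawl with more than 20 N (between lid striker and pawl) (contact force between lid and case above 20 N).
It fails at once if the lid is flung or slammed (faster than 3 rad/s) (angular speed of lid above 3 rad/s).
It also fails if it takes over 70 s, if anything falls off the work surface, if the arm or the gripper's body presses on something with over 40 N, if the wrist force passes 120 N, or if a joint passes its speed limit or range.

## Working session

There is one attempt and no reset: what is moved stays moved. The work goes in short steps, Python scripts to look and compute and a tool call to move; the robot and the scene stay as the last step left them, time stands still between calls to the robot, and variables do not carry over. Pictures are saved under pics/ and viewed, about 8 in all and at most 12, crops included, and the job is handed in when it is done.

Besides the shell and the picture viewer there is one more tool, called after "Call:" as a command line: name --argument value ..., lists and objects as JSON in quotes. send_rows: Moves the arm, as the interface text tells. Its arguments: {"type":"object","properties":{"moves":{"type":"array","items":{"type":"array","items":{"type":"array","items":{"type":"number"}}}},"grip":{"type":"number"}},"required":["moves"]}

```bash
mkdir -p pics; python3 - <<'E'
from cell import env
import cv2,numpy as np
s=env.state();print({k:np.round(v,3) for k,v in s.items()})
ims=[]
for c in ["scene","side","wrist"]:
    r=env.read_camera(c);im=r["image"][:,:,::-1].copy()
    print(c,np.round(r["mtx"],1).tolist(),np.round(r.get("T",r.get("mount")),4).tolist(),[k for k in r])
    for t in ["paddle","paddle_grip","lid_grip","lid","case"]:
        for d in env.look_for(c,t)[:2]: print(c,t,d)
    cv2.imwrite(f"pics/{c}0.png",im); ims.append(im)
cv2.imwrite("pics/all0.png",cv2.resize(np.vstack([np.hstack(ims[:2]),np.hstack([ims[2],ims[2]*0])]),(800,600)))
E
```

```text
{'t': np.float64(0.0), 'joints': array([ 1.241,  0.492,  1.559,  0.   ,  1.092, -0.106]), 'qvel': array([0.   , 0.001, 0.   , 0.003, 0.001, 0.001]), 'tau': array([ 2.0000e-03, -6.1263e+01, -2.5819e+01,  6.9000e-02,  4.8000e-02,
       -0.0000e+00]), 'eef_pos': array([138.603, 609.202, 222.089]), 'tcp_rot': array([-3.141e+00,  1.000e-03,  1.347e+00]), 'ft_force': array([-0.331, -0.003, -0.212]), 'moment': array([-0.005, -0.009,  0.025]), 'opening': np.float64(1.002)}
scene [[528.0, 0.0, 324.5], [0.0, 528.0, 235.2], [0.0, 0.0, 1.0]] [[0.5551, 0.4106, -0.7234, -394.2242], [-0.8318, 0.2821, -0.4781, -658.2033], [0.0078, 0.8671, 0.4981, 717.4949], [0.0, 0.0, 0.0, 1.0]] ['image', 'mtx', 'T']
scene paddle {'xy': [313.4, 261.8], 'confidence': 0.8}
scene paddle {'xy': [319.6, 223.6], 'confidence': 0.31}
scene paddle_grip {'xy': [315.8, 260.4], 'confidence': 0.75}
scene paddle_grip {'xy': [321.6, 235.2], 'confidence': 0.19}
scene lid_grip {'xy': [320.3, 220.6], 'confidence': 0.7}
scene lid {'xy': [322.5, 222.1], 'confidence': 0.7}
scene case {'xy': [321.3, 237.3], 'confidence': 0.68}
scene case {'xy': [411.9, 317.8], 'confidence': 0.65}
side [[571.5, 0.0, 319.7], [0.0, 571.5, 245.2], [0.0, 0.0, 1.0]] [[-0.9996, -0.0137, 0.0265, 595.5954], [0.0299, -0.4333, 0.9008, 1270.4529], [-0.0008, 0.9012, 0.4335, 716.7382], [0.0, 0.0, 0.0, 1.0]] ['image', 'mtx', 'T']
side paddle {'xy': [354.9, 259.2], 'confidence': 0.49}
side paddle {'xy': [311.4, 260.3], 'confidence': 0.22}
side paddle_grip {'xy': [356.4, 257.6], 'confidence': 0.67}
side lid_grip {'xy': [312.7, 260.5], 'confidence': 0.84}
side lid {'xy': [307.7, 253.3], 'confidence': 0.72}
side case {'xy': [311.8, 270.9], 'confidence': 0.94}
wrist [[373.6, 0.0, 322.8], [0.0, 373.6, 246.3], [0.0, 0.0, 1.0]] [[1.0, -0.0003, 0.001, 0.7387], [-0.0, -0.9693, -0.246, -67.7766], [0.001, 0.246, -0.9693, -161.1039], [0.0, 0.0, 0.0, 1.0]] ['image', 'mtx', 'mount']
```

View pics/all0.png

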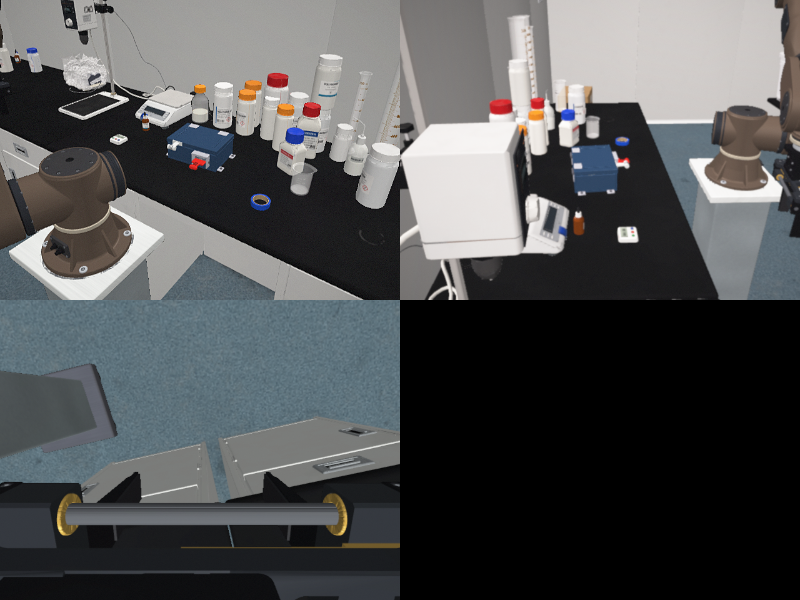

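The scene view has the case near (400,300) full-res, with the front facing the robot. The side view shows it near (310,260), red paddle toward the robot. Next I'll zoom in on both.

```bash
python3 - <<'E'
import cv2,numpy as np
a=cv2.imread("pics/scene0.png");b=cv2.imread("pics/side0.png")
print(a.shape)
# scene case in full-res
A=cv2.resize(a[180:290,255:385],None,fx=5,fy=5,interpolation=cv2.INTER_CUBIC)[:300*2]
B=cv2.resize(b[215:320,260:370],None,fx=5,fy=5,interpolation=cv2.INTER_CUBIC)
A=cv2.resize(a[190:280,260:380],(400*1,300));B=cv2.resize(b[220:310,260:380],(400,300))
cv2.imwrite("pics/crop0.png",cv2.resize(np.hstack([A,B]),(800,300)))
E
```

```text
(480, 640, 3)
```

View pics/crop0.png

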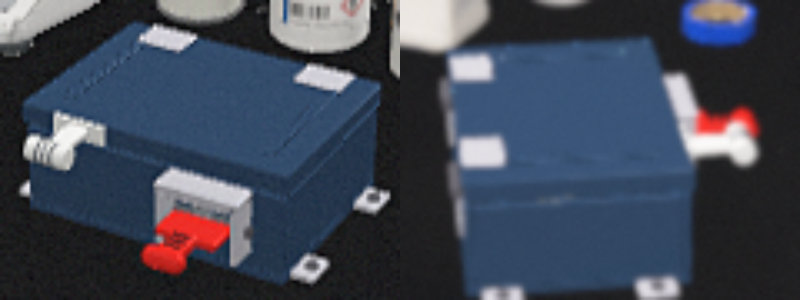

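```bash
cat > h.py <<'E'
import numpy as np
def proj(P,T,K):
    c=(np.linalg.inv(T)@np.c_[P,np.ones(len(P))].T)[:3]
    return np.c_[K[0,2]+K[0,0]*c[0]/-c[2], K[1,2]+K[1,1]*-c[1]/-c[2]]
def rz(a): return np.array([[np.cos(a),-np.sin(a),0],[np.sin(a),np.cos(a),0],[0,0,1]])
def c2w(p,P): return np.atleast_2d(P)@rz(p[2]).T+np.array([p[0],p[1],0])
E
python3 - <<'E'
from h import *
from cell import env
from scipy.optimize import least_squares
P=np.array([[-144,60,84],[-148,-50,42],[-82,112,94],[-82,-112,94],[81,-112,94],[81,112,94.]])
obs={"scene":[[275,235.3],[309.5,265.9],[267.5,220.6],[347.3,244.9],[374,215.5],[302,197.5]],
"side":[[362.9,265],[362.6,256.9],[348.2,274.9],[335.6,232],[275.6,232.6],[279.5,276.4]]}
cam={c:env.read_camera(c) for c in obs}
P[0,0]=80-203
f=lambda p:np.concatenate([(proj(c2w(p,P),cam[c]["T"],cam[c]["mtx"])-obs[c]).ravel() for c in obs])
r=least_squares(f,[600,100,0],x_scale=[100,100,.3],loss="soft_l1");print(r.x,np.round(f(r.x).reshape(-1,2),1).tolist())
for t in ["timer","tape_roll","beaker","dropper","bottle_blue"]:
  for c in cam:
    d=env.look_for(c,t)
    if d:
      K,T=cam[c]["mtx"],cam[c]["T"];u,v=d[0]["xy"];ray=T[:3,:3]@[(u-K[0,2])/K[0,0],-(v-K[1,2])/K[1,1],-1]
      z={"timer":18,"tape_roll":18,"beaker":49,"dropper":47,"bottle_blue":84}[t]
      print(t,c,d[0]["confidence"],np.round(T[:3,3]+ray*(z-T[2,3])/ray[2]))
p=r.x
for n,q in dict(pad=[-148,-50,42],lidg=[-123,60,84],hinge=[80,0,74]).items(): print(n,c2w(p,q))
E
```

```text
[ 5.84474985e+02 -2.19577453e+00  8.04355045e-02] [[-0.2, 0.1], [-0.5, 1.7], [-1.1, -0.9], [-0.9, -2.4], [1.5, -1.3], [-1.6, -2.3], [-0.7, -3.9], [1.1, -1.1], [0.7, -6.5], [0.2, -2.8], [-1.0, -0.6], [-1.1, -4.2]]
timer scene 0.88 [467. 353.  18.]
timer side 0.97 [489. 399.  18.]
tape_roll scene 0.9 [ 407. -347.   18.]
tape_roll side 0.64 [ 442. -314.   18.]
beaker scene 0.77 [ 592. -424.   49.]
beaker side 0.57 [ 595. -421.   49.]
dropper scene 0.5 [606. 325.  47.]
dropper side 0.76 [642. 367.  47.]
bottle_blue scene 0.77 [ 702. -343.   84.]
bottle_blue side 0.55 [ 692. -288.   84.]
pad [[440.97093728 -63.92573706  42.        ]]
lidg [[457.05173971  47.72733183  84.        ]]
hinge [[664.21632973   4.23212931  74.        ]]
```

```bash
python3 - <<'E'
from h import *
from cell import env
from scipy.optimize import least_squares
P=np.array([[-123,60,84],[-148,-50,42],[-82,112,94],[-82,-112,94],[81,-112,94],[81,112,94.]])
obs={"scene":[[275,235.3],[309.5,265.9],[267.5,220.6],[347.3,244.9],[374,215.5],[302,197.5]],
"side":[[362.9,265],[362.6,256.9],[348.2,274.9],[335.6,232],[275.6,232.6],[279.5,276.4]]}
cam={c:env.read_camera(c) for c in obs}
for cs in (["scene","side"],["scene"],["side"]):
  f=lambda p:np.concatenate([(proj(c2w(p,P)+[0,0,p[3]],cam[c]["T"],cam[c]["mtx"])-obs[c]).ravel() for c in cs])
  r=least_squares(f,[600,0,0.1,0],x_scale=[100,100,.3,10],loss="soft_l1");print(r.x,np.round(f(r.x).reshape(-1,2),1).tolist())
E
```

```text
[ 5.85681376e+02 -1.49982508e+00  7.95484948e-02 -5.90574903e+00] [[-0.1, 1.9], [-0.5, 3.4], [-0.9, 0.9], [-1.0, -0.5], [1.4, 0.5], [-1.4, -0.6], [-1.2, -1.5], [0.6, 1.0], [0.1, -4.0], [-0.2, -0.6], [-1.4, 1.6], [-1.6, -1.8]]
[ 6.08038878e+02  1.28087504e+01  7.42210660e-02 -1.81097685e+01] [[1.1, 0.7], [-0.3, 1.5], [0.5, -0.0], [-1.6, -1.8], [0.5, 0.0], [-0.6, -0.8]]
[ 5.83741434e+02 -8.56968384e+00  8.26377639e-02 -1.25557193e+01] [[-0.8, -0.5], [0.9, 2.0], [0.7, -3.0], [0.2, 0.5], [-0.6, 2.8], [-0.4, -0.7]]
```

Call:
send_rows --moves '[[[-0.86,0.83,-0.06,0,0,0],[-0.86,0.83,-0.06,0,0,0],[-0.86,0.83,-0.06,0,0,0],[-0.86,0.83,-0.06,0,0,0],[-0.86,0.83,-0.06,0,0,0],[-0.86,0.83,-0.06,0,0,0],[-0.86,0.83,-0.06,0,0,0],[-0.86,0.83,-0.06,0,0,0],[-0.86,0.83,-0.06,0,0,0],[-0.86,0.83,-0.06,0,0,0]]]'

```text
t: 2.43
eef_pos: [326.1, 299.6, 241.1]
tcp_rot: [3.141, -0.0, 1.343]
ft_force: [-0.3, -0.2, 0.3]
opening: 1.001
```

Call:
send_rows --moves '[[[-0.86,0.83,-0.06,0,0,-0.19],[-0.86,0.83,-0.06,0,0,-0.19],[-0.86,0.83,-0.06,0,0,-0.19],[-0.86,0.83,-0.06,0,0,-0.19],[-0.86,0.83,-0.06,0,0,-0.19],[-0.86,0.83,-0.06,0,0,-0.19],[-0.86,0.83,-0.06,0,0,-0.19],[-0.86,0.83,-0.06,0,0,-0.19],[-0.86,0.83,-0.06,0,0,-0.19],[-0.86,0.83,-0.06,0,0,-0.19],[-0.86,0.83,-0.06,0,0,-0.19]]]'

```text
t: 3.35
eef_pos: [510.4, -5.3, 258.2]
tcp_rot: [-3.141, -0.0, 1.643]
ft_force: [-0.0, 0.7, -0.3]
opening: 0.999
```

```bash
python3 - <<'E'
from cell import env
import cv2,numpy as np
s=env.state();print({k:np.round(s[k],3) for k in ["t","joints","eef_pos","tcp_rot","ft_force"]})
r=env.read_camera("wrist");im=r["image"][:,:,::-1].copy();cv2.imwrite("pics/w1.png",im)
for t in ["paddle_grip","lid_grip","lid","paddle"]: print(t,env.look_for("wrist",t)[:2])
E
```

```text
{'t': np.float64(3.35), 'joints': array([-0.14 ,  0.29 ,  1.787,  0.   ,  1.065, -1.783]), 'eef_pos': array([510.37 ,  -5.336, 258.216]), 'tcp_rot': array([-3.141, -0.   ,  1.643]), 'ft_force': array([-0.014,  0.734, -0.295])}
paddle_grip [{'xy': [275.1, 177.4], 'confidence': 0.72}]
lid_grip [{'xy': [328.6, 276.0], 'confidence': 0.93}]
lid [{'xy': [330.2, 278.5], 'confidence': 0.69}]
paddle [{'xy': [272.5, 176.5], 'confidence': 0.63}]
```

View pics/w1.png

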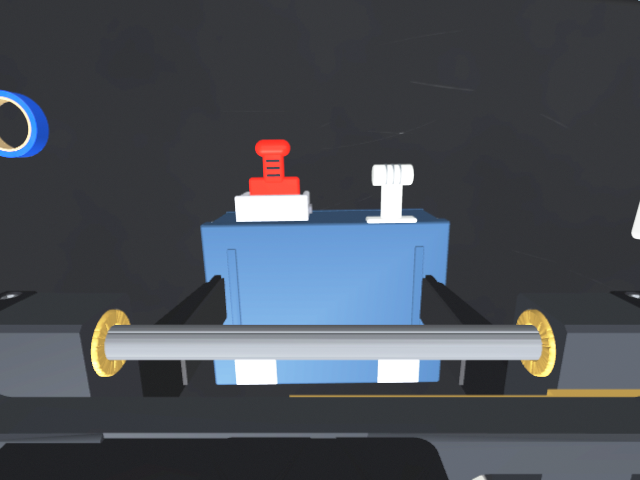

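The wrist view shows the red bar at (273,148), the white bar at (392,175), the lid's front corners at (205,223) and (447,222), and its back corners at (215,383) and (440,382). I'll fit the case pose to these.

```bash
python3 - <<'E'
from h import *
from cell import env
from scipy.optimize import least_squares
from scipy.spatial.transform import Rotation as R
P=np.array([[-123,60,84],[-148,-50,42],[-82,112,94],[-82,-112,94],[81,-112,94],[81,112,94.]])
o=np.array([[392.5,175],[273,148.5],[447,222],[205,223],[215,383],[440,382.]])
s=env.state();r=env.read_camera("wrist");Tt=np.eye(4);Tt[:3,:3]=R.from_euler("xyz",s["tcp_rot"]).as_matrix();Tt[:3,3]=s["eef_pos"]
T=Tt@r["mount"];np.save("T1.npy",T);print(T)
for fz in (0,1):
  f=lambda p:(proj(c2w(p,P)+[0,0,p[3]*fz],T,r["mtx"])-o).ravel()
  q=least_squares(f,[600,0,0.1,0],x_scale=[100,100,.3,10],loss="soft_l1").x;print(q,np.round(f(q).reshape(-1,2),1).tolist())
  for n,g in dict(pad=[-148,-50,42],lidg=[-123,60,84],hinge=[80,0,74]).items(): print(n,c2w(q,g))
E
```

```text
[[-7.63247289e-02 -9.66471801e-01 -2.45166868e-01  4.41824433e+02]
 [ 9.97082853e-01 -7.41211639e-02 -1.82164242e-02 -7.84507463e+00]
 [-5.66393322e-04 -2.45842044e-01  9.69309738e-01  4.19869287e+02]
 [ 0.00000000e+00  0.00000000e+00  0.00000000e+00  1.00000000e+00]]
[5.84338441e+02 6.13077169e+00 8.73190068e-02 0.00000000e+00] [[0.3, -0.7], [0.4, -1.5], [5.0, -0.6], [-5.8, 1.1], [-0.7, 2.4], [-0.1, 1.3]]
pad [[441.26270796 -56.58553102  42.        ]]
lidg [[456.57457134  55.17558404  84.        ]]
hinge [[664.03365034  13.10741864  74.        ]]
[ 5.85373926e+02  6.20750810e+00  8.47595078e-02 -5.04096886e+00] [[-0.4, 0.3], [1.4, -0.5], [3.3, -0.2], [-3.7, 0.9], [0.6, 0.1], [-2.0, -0.5]]
pad [[442.13813909 -56.14238739  42.        ]]
lidg [[457.73600446  55.57917094  84.        ]]
hinge [[665.08673061  12.98015261  74.        ]]
```

Call:
send_rows --moves '[[[-0.153,-0.241,0.1,0,0,-0.01],[-0.153,-0.241,0.1,0,0,-0.01],[-0.153,-0.241,0.1,0,0,-0.01],[-0.153,-0.241,0.2,0,0,-0.01],[-0.153,-0.241,0.3,0,0,-0.01],[-0.153,-0.241,0.4,0,0,-0.01],[-0.153,-0.241,0.493,0,0,-0.01],[-0.153,-0.241,0.493,0,0,-0.01],[-0.153,-0.241,0.493,0,0,-0.01]]]'

```text
t: 4.4
eef_pos: [440.9, -54.8, 110.6]
tcp_rot: [-3.139, -0.001, 1.662]
ft_force: [0.2, -0.1, 1.2]
opening: 0.998
```

```bash
python3 - <<'E'
from cell import env
import cv2,numpy as np
s=env.state();print({k:np.round(s[k],3) for k in ["t","eef_pos","tcp_rot","ft_force"]})
v=[]
for c,(y,x) in dict(scene=(170,240),side=(200,260),wrist=(0,0)).items():
    im=env.read_camera(c)["image"][:,:,::-1]
    v.append(cv2.resize(im if c=="wrist" else im[y:y+120,x:x+160],(400,300),interpolation=cv2.INTER_CUBIC))
cv2.imwrite("pics/c2.png",np.vstack([np.hstack(v[:2]),np.hstack([v[2],v[2]*0])]))
E
```

```text
{'t': np.float64(4.4), 'eef_pos': array([440.93 , -54.809, 110.586]), 'tcp_rot': array([-3.139e+00, -1.000e-03,  1.662e+00]), 'ft_force': array([ 0.214, -0.125,  1.176])}
```

View pics/c2.png

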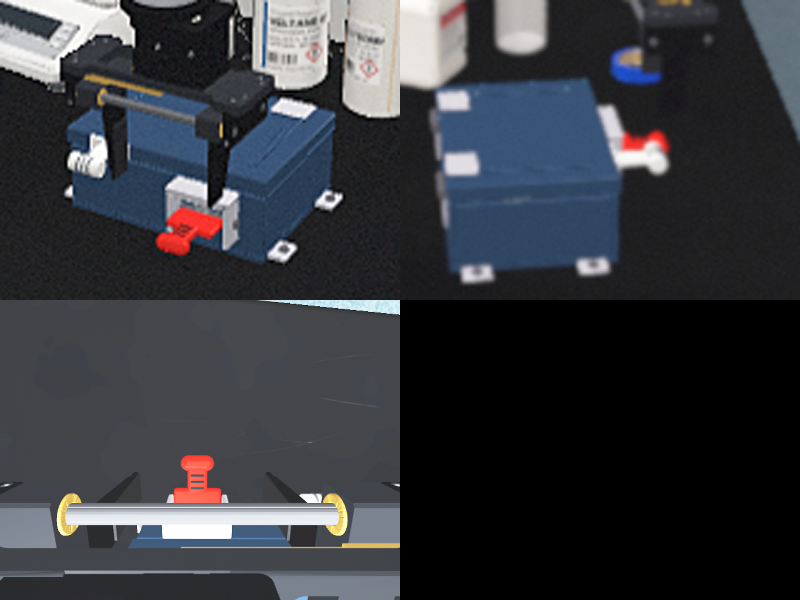

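Side by side, the fingers straddle the red bar. It lies about 3 mm to the tool's −x, so I'll correct for that as I descend.

Call:
send_rows --moves '[[[-0.01,0.002,0.05,0,0,-0.0],[-0.01,0.002,0.1,0,0,0],[-0.01,0.002,0.15,0,0,0],[-0.01,0.002,0.2,0,0,0],[-0.01,0.002,0.24,0,0,0],[-0.01,0.002,0.268,0,0,0],[-0.01,0.002,0.268,0,0,0],[-0.01,0.002,0.268,0,0,0]]]'

```text
t: 5.22
eef_pos: [442.3, -58.4, 31.0]
tcp_rot: [3.141, 0.0, 1.661]
ft_force: [0.8, -0.5, -1.0]
opening: 1.0
```

```bash
python3 - <<'E'
from cell import env
import cv2,numpy as np
v=[]
for c,(y,x) in dict(scene=(200,260),side=(210,320)).items():
    im=env.read_camera(c)["image"][:,:,::-1]
    v.append(cv2.resize(im[y:y+90,x:x+90],(400,400),interpolation=cv2.INTER_CUBIC))
cv2.imwrite("pics/c3.png",np.hstack(v))
E
```

```text
(no output)
```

View pics/c3.png

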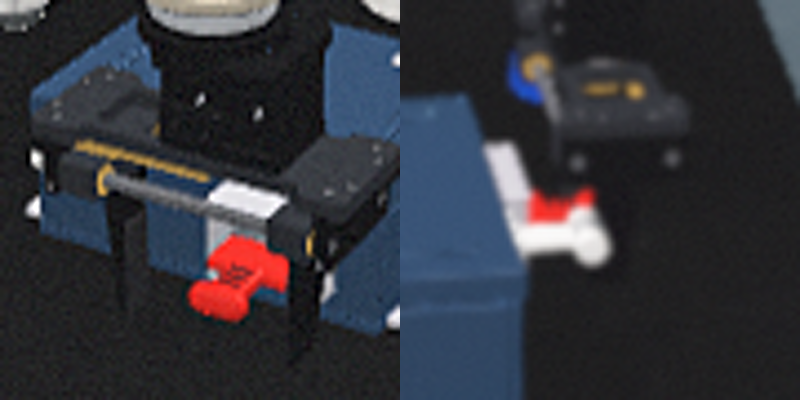

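The fingers straddle the bar at the right depth, with no contact. Now I'll close.

Call:
send_rows --moves '[[[0,-0.006,0,0,0,0],[0,-0.006,0,0,0,0],[0,-0.006,0,0,0,0],[0,-0.006,0,0,0,0],[0,-0.006,0,0,0,0],[0,-0.006,0,0,0,0],[0,-0.006,0,0,0,0],[0,-0.006,0,0,0,0]]]' --grip 1

```text
t: 5.98
eef_pos: [440.1, -58.5, 30.3]
tcp_rot: [-3.141, -0.0, 1.661]
ft_force: [-0.1, -0.9, -0.2]
opening: 0.498
```

Call:
send_rows --moves '[[[0,0,0,0,0,0],[0,0,0,0,0,0],[0,0,0,0,0,0],[0,0,0,0,0,0],[0,0,0,0,0,0],[0,0,0,0,0,0]]]'

```text
t: 6.48
eef_pos: [440.1, -59.3, 30.3]
tcp_rot: [-3.142, 0.001, 1.661]
ft_force: [-2.0, -13.5, -2.4]
opening: 0.339
```

Gripped: the opening is 32 mm. A side load of −13.5 N in y means the bar lies further to −y, so I'll shift to relieve it.

Call:
send_rows --moves '[[[-0.003,0,0,0,0,0],[-0.006,0,0,0,0,0],[-0.006,0,0,0,0,0],[-0.006,0,0,0,0,0]]]'

```text
t: 6.82
eef_pos: [440.1, -60.1, 30.3]
tcp_rot: [-3.141, -0.0, 1.661]
ft_force: [-0.8, 0.5, -0.1]
opening: 0.336
```

Call:
send_rows --moves '[[[0,0.0003,-0.01,0,0,0],[0,0.001,-0.02,0,0,0],[0,0.0023,-0.03,0,0,0],[0,0.004,-0.04,0,0,0],[0,0.0063,-0.05,0,0,0],[0,0.009,-0.059,0,0,0],[0,0.009,-0.059,0,0,0],[0,0.009,-0.059,0,0,0],[0,0.009,-0.059,0,0,0]]]'

```text
t: 7.57
eef_pos: [443.0, -60.0, 48.2]
tcp_rot: [3.141, -0.0, 1.661]
ft_force: [-1.7, 0.1, -1.0]
opening: 0.337
```

Call:
send_rows --moves '[[[0,0.002,-0.006,0,0,0],[0,0.0038,-0.011,0,0,0],[0,0.0038,-0.011,0,0,0],[0,0.0038,-0.011,0,0,0]]]'

```text
t: 7.9
eef_pos: [444.2, -59.9, 51.4]
tcp_rot: [3.141, -0.0, 1.661]
ft_force: [-1.6, -0.0, -4.0]
opening: 0.34
```

Drag starts here, at about −4 N. From now on I'll move in sub-millimetre steps and watch the force.

Call:
send_rows --moves '[[[0,0.0005,-0.001,0,0,0],[0,0.0009,-0.0022,0,0,0],[0,0.0009,-0.0022,0,0,0],[0,0.0009,-0.0022,0,0,0]]]'

```text
t: 8.23
eef_pos: [444.4, -59.9, 51.9]
tcp_rot: [-3.141, -0.0, 1.661]
ft_force: [-2.0, 0.1, -5.4]
opening: 0.338
```

Call:
send_rows --moves '[[[0,0.0005,-0.001,0,0,0],[0,0.0009,-0.0022,0,0,0],[0,0.0009,-0.0022,0,0,0],[0,0.0009,-0.0022,0,0,0]]]'

```text
t: 8.57
eef_pos: [444.6, -59.8, 52.6]
tcp_rot: [-3.141, -0.0, 1.662]
ft_force: [-2.8, -1.0, -6.1]
opening: 0.336
```

Call:
send_rows --moves '[[[0,0.0004,-0.001,0,0,0],[0,0.0007,-0.0017,0,0,0],[0,0.0007,-0.0017,0,0,0],[0,0.0007,-0.0017,0,0,0]]]'

```text
t: 8.9
eef_pos: [445.1, -59.8, 53.2]
tcp_rot: [3.141, 0.0, 1.661]
ft_force: [-0.8, 0.4, -4.8]
opening: 0.336
```

Call:
send_rows --moves '[[[0,0.0005,-0.001,0,0,0],[0,0.0009,-0.0022,0,0,0],[0,0.0009,-0.0022,0,0,0],[0,0.0009,-0.0022,0,0,0]]]'

```text
t: 9.23
eef_pos: [445.2, -59.8, 53.8]
tcp_rot: [3.141, -0.0, 1.661]
ft_force: [-0.5, 1.2, -6.3]
opening: 0.335
```

Call:
send_rows --moves '[[[0,0.0005,-0.001,0,0,0],[0,0.0009,-0.0022,0,0,0],[0,0.0009,-0.0022,0,0,0],[0,0.0009,-0.0022,0,0,0]]]'

```text
t: 9.57
eef_pos: [445.7, -59.8, 54.6]
tcp_rot: [3.141, 0.0, 1.661]
ft_force: [0.6, 1.2, -5.2]
opening: 0.339
```

Call:
send_rows --moves '[[[0,0.0005,-0.001,0,0,0],[0,0.001,-0.0022,0,0,0],[0,0.001,-0.0022,0,0,0],[0,0.001,-0.0022,0,0,0]]]'

```text
t: 9.9
eef_pos: [445.8, -59.8, 55.1]
tcp_rot: [3.141, -0.0, 1.661]
ft_force: [0.5, 0.5, -6.9]
opening: 0.339
```

Call:
send_rows --moves '[[[0,0.0005,-0.001,0,0,0],[0,0.0009,-0.002,0,0,0],[0,0.0009,-0.002,0,0,0],[0,0.0009,-0.002,0,0,0]]]'

```text
t: 10.23
eef_pos: [446.1, -59.8, 55.8]
tcp_rot: [3.141, -0.0, 1.661]
ft_force: [0.9, 1.6, -5.4]
opening: 0.339
```

Call:
send_rows --moves '[[[0,0.0005,-0.001,0,0,0],[0,0.001,-0.0023,0,0,0],[0,0.001,-0.0023,0,0,0],[0,0.001,-0.0023,0,0,0]]]'

```text
t: 10.57
eef_pos: [446.3, -59.7, 56.4]
tcp_rot: [-3.142, -0.0, 1.661]
ft_force: [0.3, -0.2, -5.6]
opening: 0.334
```

Call:
send_rows --moves '[[[0,0.0005,-0.001,0,0,0],[0,0.0011,-0.0023,0,0,0],[0,0.0011,-0.0023,0,0,0],[0,0.0011,-0.0023,0,0,0]]]'

```text
t: 10.9
eef_pos: [446.6, -59.7, 57.1]
tcp_rot: [-3.142, -0.0, 1.661]
ft_force: [0.0, -0.0, -5.3]
opening: 0.338
```

Call:
send_rows --moves '[[[0,0.0005,-0.001,0,0,0],[0,0.0011,-0.0023,0,0,0],[0,0.0011,-0.0023,0,0,0],[0,0.0011,-0.0023,0,0,0]]]'

```text
t: 11.23
eef_pos: [446.9, -59.6, 57.8]
tcp_rot: [-3.142, -0.0, 1.661]
ft_force: [-0.5, 0.2, -4.9]
opening: 0.338
```

Call:
send_rows --moves '[[[0,0.0005,-0.001,0,0,0],[0,0.0012,-0.0023,0,0,0],[0,0.0012,-0.0023,0,0,0],[0,0.0012,-0.0023,0,0,0]]]'

```text
t: 11.57
eef_pos: [447.4, -59.6, 58.6]
tcp_rot: [3.141, 0.0, 1.661]
ft_force: [-1.7, 0.7, -4.7]
opening: 0.34
```

Call:
send_rows --moves '[[[0,0.0005,-0.001,0,0,0],[0,0.0012,-0.0023,0,0,0],[0,0.0012,-0.0023,0,0,0],[0,0.0012,-0.0023,0,0,0]]]'

```text
t: 11.9
eef_pos: [447.8, -59.6, 59.2]
tcp_rot: [3.141, -0.0, 1.661]
ft_force: [-1.2, -0.7, -4.6]
opening: 0.336
```

Call:
send_rows --moves '[[[0,0.0005,-0.001,0,0,0],[0,0.0013,-0.0023,0,0,0],[0,0.0013,-0.0023,0,0,0],[0,0.0013,-0.0023,0,0,0]]]'

```text
t: 12.23
eef_pos: [448.1, -59.5, 59.9]
tcp_rot: [3.141, 0.0, 1.662]
ft_force: [-0.9, 0.6, -5.3]
opening: 0.338
```

Call:
send_rows --moves '[[[0,0.0006,-0.001,0,0,0],[0,0.0013,-0.0023,0,0,0],[0,0.0013,-0.0023,0,0,0],[0,0.0013,-0.0023,0,0,0]]]'

```text
t: 12.57
eef_pos: [448.5, -59.5, 60.6]
tcp_rot: [3.141, -0.0, 1.661]
ft_force: [-0.5, 0.1, -3.7]
opening: 0.336
```

Call:
send_rows --moves '[[[0,0.0006,-0.001,0,0,0],[0,0.0013,-0.0023,0,0,0],[0,0.0013,-0.0023,0,0,0],[0,0.0013,-0.0023,0,0,0]]]'

```text
t: 12.9
eef_pos: [448.9, -59.5, 61.3]
tcp_rot: [3.141, 0.0, 1.661]
ft_force: [-0.9, 0.9, -5.8]
opening: 0.336
```

Call:
send_rows --moves '[[[0,0.0006,-0.001,0,0,0],[0,0.0013,-0.0023,0,0,0],[0,0.0013,-0.0023,0,0,0],[0,0.0013,-0.0023,0,0,0]]]'

```text
t: 13.23
eef_pos: [449.4, -59.5, 62.1]
tcp_rot: [3.141, 0.0, 1.661]
ft_force: [0.4, 1.1, -3.4]
opening: 0.338
```

Call:
send_rows --moves '[[[0,0.0006,-0.001,0,0,0],[0,0.0014,-0.0023,0,0,0],[0,0.0014,-0.0023,0,0,0],[0,0.0014,-0.0023,0,0,0]]]'

```text
t: 13.57
eef_pos: [449.6, -59.4, 62.6]
tcp_rot: [3.142, -0.0, 1.661]
ft_force: [-0.8, 1.5, -5.2]
opening: 0.332
```

Call:
send_rows --moves '[[[0,0.0006,-0.001,0,0,0],[0,0.0015,-0.0023,0,0,0],[0,0.0015,-0.0023,0,0,0],[0,0.0015,-0.0023,0,0,0]]]'

```text
t: 13.9
eef_pos: [449.9, -59.3, 63.2]
tcp_rot: [-3.141, -0.0, 1.661]
ft_force: [-0.5, -0.7, -8.3]
opening: 0.338
```

Force is up to 8.3 N, which may be the stop. I'll take a smaller probe step.

Call:
send_rows --moves '[[[0,0.0005,-0.0008,0,0,0],[0,0.0005,-0.0008,0,0,0],[0,0.0005,-0.0008,0,0,0]]]'

```text
t: 14.15
eef_pos: [450.2, -59.3, 63.6]
tcp_rot: [-3.141, -0.0, 1.661]
ft_force: [-0.6, -0.8, -6.0]
opening: 0.341
```

Call:
send_rows --moves '[[[0,0.0008,-0.0012,0,0,0],[0,0.001,-0.0016,0,0,0],[0,0.001,-0.0016,0,0,0],[0,0.001,-0.0016,0,0,0]]]'

```text
t: 14.48
eef_pos: [450.3, -59.3, 63.9]
tcp_rot: [-3.141, -0.0, 1.661]
ft_force: [-1.8, -1.4, -9.6]
opening: 0.338
```

Call:
send_rows --moves '[[[0,0.0005,-0.0008,0,0,0],[0,0.0005,-0.0008,0,0,0],[0,0.0005,-0.0008,0,0,0]]]'

```text
t: 14.73
eef_pos: [450.4, -59.3, 64.1]
tcp_rot: [-3.141, -0.0, 1.661]
ft_force: [-4.0, -2.4, -10.9]
opening: 0.337
```

Call:
send_rows --moves '[[[0,0.0002,-0.0004,0,0,0],[0,0.0002,-0.0004,0,0,0],[0,0.0002,-0.0004,0,0,0],[0,0.0002,-0.0004,0,0,0]]]'

```text
t: 15.07
eef_pos: [450.4, -59.3, 64.3]
tcp_rot: [-3.141, -0.0, 1.661]
ft_force: [-4.8, -1.4, -12.1]
opening: 0.339
```

Force rises steadily to 12 N with no further motion, so it is solid against the stop at about 0.6 rad. I'll lower the paddle gently, release it and rise.

Call:
send_rows --moves '[[[0,-0.01,0.018,0,0,0],[0,-0.019,0.035,0,0,0],[0,-0.025,0.053,0,0,0],[0,-0.03,0.073,0,0,0],[0,-0.033,0.092,0,0,0],[0,-0.034,0.108,0,0,0],[0,-0.034,0.108,0,0,0],[0,-0.034,0.108,0,0,0]]]'

```text
t: 15.73
eef_pos: [442.6, -60.4, 32.5]
tcp_rot: [3.136, 0.001, 1.661]
ft_force: [2.9, 4.8, 0.4]
opening: 0.339
```

Call:
send_rows --moves '[[[0,0,0,0,0,0],[0,0,0,0,0,0],[0,0,0,0,0,0],[0,0,0,0,0,0],[0,0,0,0,0,0],[0,0,0,0,0,0],[0,0,0,0,0,0],[0,0,0,0,0,0],[0,0,0,0,0,0],[0,0,0,0,0,0],[0,0,0,0,0,0],[0,0,0,0,0,0]]]' --grip -1

```text
t: 16.73
eef_pos: [440.6, -60.2, 32.0]
tcp_rot: [3.142, -0.0, 1.661]
ft_force: [0.6, -1.3, -0.3]
opening: 0.998
```

Call:
send_rows --moves '[[[0,0,-0.1,0,0,0],[0,0,-0.2,0,0,0],[0,0,-0.3,0,0,0],[0,0,-0.393,0,0,0],[0.1,0.03,-0.393,0,0,0],[0.2,0.06,-0.393,0,0,0],[0.3,0.085,-0.393,0,0,0],[0.371,0.085,-0.393,0,0,0],[0.371,0.085,-0.393,0,0,0],[0.371,0.085,-0.393,0,0,0]]]'

```text
t: 17.57
eef_pos: [455.7, 53.6, 149.9]
tcp_rot: [-3.141, -0.0, 1.663]
ft_force: [-0.5, -1.2, -0.5]
opening: 0.998
```

```bash
python3 - <<'E'
from cell import env
import cv2,numpy as np
s=env.state();print({k:np.round(s[k],3) for k in ["t","eef_pos","tcp_rot","ft_force"]})
im=env.read_camera("wrist")["image"][:,:,::-1]
cv2.imwrite("pics/w4.png",im[150:390,120:520].repeat(2,0).repeat(2,1))
print(env.look_for("wrist","lid_grip"))
E
```

```text
{'t': np.float64(17.567), 'eef_pos': array([455.719,  53.642, 149.878]), 'tcp_rot': array([-3.141, -0.   ,  1.663]), 'ft_force': array([-0.521, -1.189, -0.455])}
[{'xy': [305.6, 371.2], 'confidence': 0.59}]
```

View pics/w4.png

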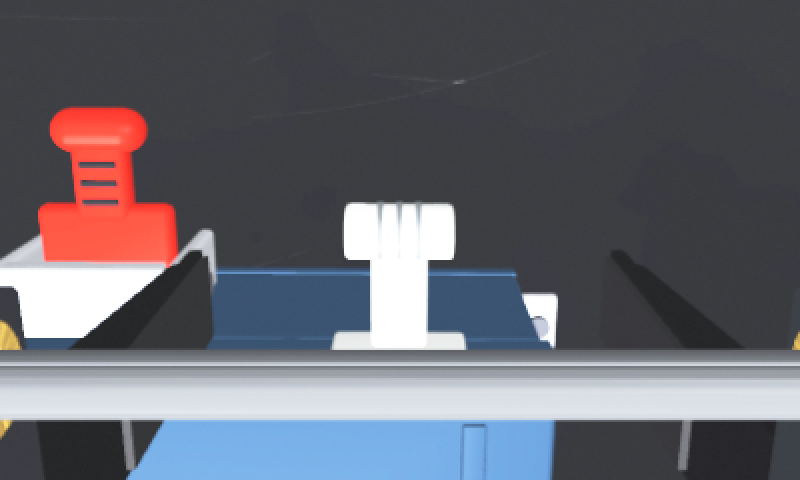

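The white bar is at full-res (319,265), centred between the fingers, and the paddle is back level. I'll descend with a −2.5 mm tool-x correction and close.

Call:
send_rows --moves '[[[-0.008,0.005,0.05,0,0,0],[-0.008,0.005,0.1,0,0,0],[-0.008,0.005,0.15,0,0,0],[-0.008,0.005,0.2,0,0,0],[-0.008,0.005,0.24,0,0,0],[-0.008,0.005,0.263,0,0,0],[-0.008,0.005,0.263,0,0,0],[-0.008,0.005,0.263,0,0,0]]]'

```text
t: 18.33
eef_pos: [457.7, 50.1, 71.0]
tcp_rot: [-3.141, -0.0, 1.66]
ft_force: [-0.8, -0.4, -0.2]
opening: 1.004
```

Call:
send_rows --moves '[[[0,0,0,0,0,0],[0,0,0,0,0,0],[0,0,0,0,0,0],[0,0,0,0,0,0],[0,0,0,0,0,0],[0,0,0,0,0,0],[0,0,0,0,0,0],[0,0,0,0,0,0],[0,0,0,0,0,0],[0,0,0,0,0,0],[0,0,0,0,0,0],[0,0,0,0,0,0]]]' --grip 1

```text
t: 19.33
eef_pos: [457.5, 51.5, 71.0]
tcp_rot: [-3.141, -0.001, 1.661]
ft_force: [-0.6, 10.5, 0.6]
opening: 0.357
```

Call:
send_rows --moves '[[[0.004,0,0,0,0,0],[0.004,0,-0.002,0,0,0],[0.004,0,-0.004,0,0,0],[0.004,0,-0.006,0,0,0],[0.004,0,-0.006,0,0,0],[0.004,0,-0.006,0,0,0]]]'

```text
t: 19.83
eef_pos: [457.6, 51.8, 72.8]
tcp_rot: [3.142, -0.0, 1.661]
ft_force: [1.6, -2.2, -3.0]
opening: 0.354
```

Call:
send_rows --moves '[[[0,0,-0.0015,0,0,0],[0,0.0004,-0.003,0,0,0],[0,0.0004,-0.003,0,0,0],[0,0.0004,-0.003,0,0,0]]]'

```text
t: 20.17
eef_pos: [457.6, 51.8, 73.7]
tcp_rot: [-3.141, -0.0, 1.661]
ft_force: [1.3, -3.7, -3.7]
opening: 0.358
```

Call:
send_rows --moves '[[[0,0,-0.0015,0,0,0],[0,0.0004,-0.003,0,0,0],[0,0.0004,-0.003,0,0,0],[0,0.0004,-0.003,0,0,0]]]'

```text
t: 20.5
eef_pos: [457.7, 51.8, 74.6]
tcp_rot: [-3.142, 0.0, 1.661]
ft_force: [0.9, -5.0, -2.7]
opening: 0.355
```

Call:
send_rows --moves '[[[0,0,-0.0015,0,0,0],[0,0.0005,-0.005,0,0,0],[0,0.0005,-0.005,0,0,0],[0,0.0005,-0.005,0,0,0]]]'

```text
t: 20.83
eef_pos: [457.9, 51.8, 76.2]
tcp_rot: [-3.142, 0.0, 1.661]
ft_force: [0.8, -4.0, -1.6]
opening: 0.356
```

The lid has passed 5 mm with less than 4 N, so it is free. I'll swing it up along the arc.

Call:
send_rows --moves '[[[0,0.001,-0.017,0,0,0],[0,0.005,-0.05,0,0,0],[0,0.011,-0.084,0,0,0],[0,0.019,-0.117,0,0,0],[0,0.028,-0.149,0,0,0],[0,0.039,-0.181,0,0,0],[0,0.051,-0.213,0,0,0],[0,0.065,-0.244,0,0,0],[0,0.065,-0.244,0,0,0],[0,0.065,-0.244,0,0,0]]]'

```text
t: 21.67
eef_pos: [477.4, 53.5, 149.5]
tcp_rot: [3.14, 0.0, 1.661]
ft_force: [0.6, -5.8, -0.0]
opening: 0.355
```

Call:
send_rows --moves '[[[0,0.016,-0.03,0,0,0],[0,0.032,-0.059,0,0,0],[0,0.051,-0.088,0,0,0],[0,0.071,-0.115,0,0,0],[0,0.092,-0.142,0,0,0],[0,0.114,-0.167,0,0,0],[0,0.138,-0.191,0,0,0],[0,0.163,-0.214,0,0,0],[0,0.189,-0.236,0,0,0],[0,0.216,-0.256,0,0,0],[0,0.244,-0.275,0,0,0],[0,0.273,-0.293,0,0,0]]]'

```text
t: 22.67
eef_pos: [558.1, 60.6, 236.5]
tcp_rot: [-3.139, 0.001, 1.661]
ft_force: [-2.4, -6.3, -4.0]
opening: 0.359
```

Call:
send_rows --moves '[[[0,0.03,-0.016,0,0,0],[0,0.06,-0.031,0,0,0],[0,0.092,-0.044,0,0,0],[0,0.124,-0.055,0,0,0],[0,0.156,-0.065,0,0,0],[0,0.189,-0.074,0,0,0],[0,0.222,-0.08,0,0,0],[0,0.256,-0.085,0,0,0],[0,0.289,-0.088,0,0,0],[0,0.323,-0.09,0,0,0],[0,0.357,-0.09,0,0,0],[0,0.391,-0.088,0,0,0]]]'

```text
t: 23.67
eef_pos: [676.0, 70.9, 264.0]
tcp_rot: [3.141, 0.001, 1.661]
ft_force: [-1.4, -6.8, 7.6]
opening: 0.354
```

Call:
send_rows --moves '[[[0,0.017,0.001,0,0,0],[0,0.034,0.003,0,0,0],[0,0.034,0.003,0,0,0],[0,0.034,0.003,0,0,0]]]'

```text
t: 24.0
eef_pos: [686.5, 71.8, 263.0]
tcp_rot: [3.14, 0.001, 1.661]
ft_force: [1.4, -5.9, 6.9]
opening: 0.354
```

Call:
send_rows --moves '[[[0,0,0,0,0,0],[0,0,0,0,0,0],[0,0,0,0,0,0],[0,0,0,0,0,0],[0,0,0,0,0,0],[0,0,0,0,0,0],[0,0,0,0,0,0],[0,0,0,0,0,0],[0,0,0,0,0,0],[0,0,0,0,0,0]]]' --grip -1

```text
t: 24.83
eef_pos: [685.9, 72.5, 262.7]
tcp_rot: [3.142, -0.0, 1.661]
ft_force: [-1.1, 1.1, -0.9]
opening: 0.975
```

Call:
send_rows --moves '[[[0,0,-0.05,0,0,0],[0,0,-0.1,0,0,0],[0,0,-0.15,0,0,0],[0,0,-0.2,0,0,0],[0,0,-0.25,0,0,0],[0,0,-0.27,0,0,0],[0,0,-0.27,0,0,0],[0,0,-0.27,0,0,0],[0,0,-0.27,0,0,0]]]'

```text
t: 25.58
eef_pos: [685.7, 72.5, 342.5]
tcp_rot: [-3.14, -0.0, 1.661]
ft_force: [-0.9, 0.2, -0.8]
opening: 1.003
```

```bash
python3 - <<'E'
from cell import env
import cv2,numpy as np
s=env.state();print({k:np.round(s[k],3) for k in ["t","eef_pos","qvel","ft_force"]})
v=[]
for c,(y,x) in dict(scene=(110,240),side=(100,200)).items():
    im=env.read_camera(c)["image"][:,:,::-1]
    v.append(cv2.resize(im[y:y+200,x:x+200],(400,400),interpolation=cv2.INTER_CUBIC))
cv2.imwrite("pics/c5.png",np.hstack(v))
E
```

```text
{'t': np.float64(25.583), 'eef_pos': array([685.65 ,  72.499, 342.542]), 'qvel': array([ 0.001,  0.003,  0.   ,  0.001,  0.004, -0.001]), 'ft_force': array([-0.86 ,  0.233, -0.768])}
```

View pics/c5.png

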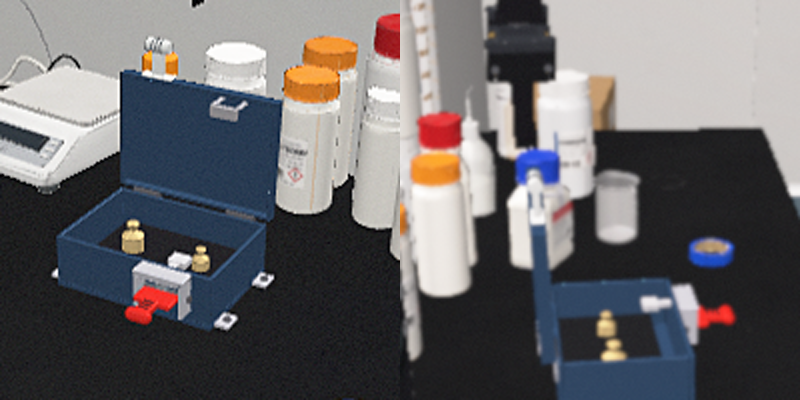

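The lid stands past upright, both weights are in their pockets, and the gripper is clear above.

```bash
python3 -c "
from cell import env
print(env.job_done())"
```

```text
the job is handed in; nothing more can be done
None
```

The case is open and the job is handed in, at about 25.6 s of the 70 s; the hand-in reports no verdict.

- **Paddle:** I lifted it in sub-millimetre steps. The drag was about 5 N until it came up solid at about 0.6 rad. I stopped pressing at about 12.7 N of lift, under the 16 N limit, then lowered it to rest and let go.
- **Lid:** It came freely, with less than 4 N of lift at the start, so the pawl was withdrawn. I swung it up to about 1.65 rad (from the gripper's travel), opened the fingers and withdrew 80 mm upward.
- **Last checks:** The final pictures show the lid standing just past upright, both weights in their pockets and the gripper clear. The neighbouring things in view looked undisturbed. The arm was at rest with about 1 N on the wrist, which is within noise.
- **What disagreed:** The fixed cameras and the wrist camera differed by several mm on where the case was. I used the wrist view and corrected by feel: side loads of about 13 N on the paddle and 10 N on the lid grip when the jaws closed, both relieved by small shifts. About 6 N of side load stayed on the lid grip during the swing and was gone after release.

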